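# Put a sample line on nitrogen flush at the gas selector

## Task

Put the sample line on nitrogen flush: first switch the sample pump off by pressing the raised end of its red rocker until it snaps over, then press the black nitrogen key of the gas selector until it locks down and the white sample key pops up, and last press the blue flush button right down and keep it down: finish while holding it, with the nitrogen key still locked and the pump still off. It is all done by pressing with the closed fingertips; nothing needs gripping. Do not press the green key, and leave the vial, the brass adapter and the spare gauge that stand between the two machines where they are, neither pushed away nor picked up.

Things in the scene. Friction and masses are not known exactly. Their poses are not given: they have to be found in the camera images.
- gas_selector: Low grey box, aluminium top panel 54 mm above the worktop, 130 mm (x) by 220 mm (y); fixed. Stands left or right of the pump. Origin: centre of underside; z up, +x to its rear (brass ports), +y to its left. At x = -22 mm, from left to right: green key (y +75), white key (+27), black key (-21), round blue flush button (-78). Flow gauge behind the white key, 6 mm above the panel.
- key_black_top (a point): Centre of the top face of the black nitrogen key, moves with the key. Cap 42 mm (x) by 30 mm (y), square to the selector, top 18 mm above the panel when up; 48 mm from the centre of the white key, 57 mm from the flush button.
- key_black (a joint): Downward travel of the black key in m: 0 up, 0.0092 at its stop. A latch bar interlocks the keys: pressed past 0.0086 a key snaps in and stays locked at about 0.0083 when let go; on its way down it frees the key that was locked, which springs up to 0. Takes up to about 4 N before the stop; a key not locked springs up.
- key_white_top (a point): Centre of the top face of the white sample key (same size), moves with the key.
- key_white (a joint): Downward travel of the white key in m, as for the black one. It starts locked down (about 0.0083).
- key_green_top (a point): Centre of the top face of the green span-gas key (same size), left of the white key. Not to be pressed.
- key_green (a joint): Downward travel of the green key in m, as for the black one. It starts up (0).
- flush_top (a point): Centre of the top face of the blue flush button: round, 32 mm across, in a black collar 48 mm across; top 23 mm above the panel when up, 16 mm when fully down (4 mm above its collar). Moves with the button.
- flush (a joint): Downward travel of the flush button in m: 0 up, 0.007 at its stop. Plain spring, does not lock: 1.4 N to start, 4.5 N fully down.
- sample_pump: Cream box on a dark foot, 150 mm (x) by 100 mm (y), 76 mm high, aluminium pump head and brass ports on its +x end (to x = +128 mm, no higher than the box); fixed. Origin: centre of the underside of the box; z up. The red rocker is on top: pivot along y at x = -22 mm, 85 mm above the worktop, ends to -x and +x.
- rocker_off_end (a point): Point on the top face of the red rocker near its off end (the -x end, away from the pump head, marked with a white ring), 22 mm from the pivot; moves with the rocker. This end stands raised while the pump is on. The rocker is 57 mm long (pump x) and 32 mm wide, slightly V-shaped; this point drops 9 mm from on to off.
- pump_rocker (a joint): Angle of the rocker in rad: 0 on (off end raised; the start), 0.4 off (off end down). Over-centre spring: past 0.2 it snaps over by itself and stays. About 3 N at this end sets it going.
- vial_1: Glass vial with red cap, 23 mm across, 52 mm high, standing loose between the machines. Origin: centre of its underside.
- brass_adapter: Brass hexagonal adapter fitting, 22 x 19 x 24 mm, standing loose between the machines. Origin: centre of its underside.
- spare_gauge: Round white pressure gauge with brass stem, 75 x 58 x 30 mm, lying loose face up between the machines, at their rear. Origin: centre of its underside.

How it is judged:
By the outcome, as a careful person would: the job done as asked, in the order asked, and still so for the second after the job is handed in, while the arm keeps its last pose, push and grip.
It also fails if it takes over 40 s, if anything falls off the work surface, if the arm or the gripper's body presses on something with over 40 N, if the wrist force passes 120 N, or if a joint passes its speed limit or range.

## Robot

A 6-joint arm with a two-finger parallel gripper is mounted at the origin on a cart in front of the work surface, level with it; the furniture and walls round the work are solid. World frame = base frame: x ahead of the robot, y to its left, z up, the work surface at z = 0. Lengths are in m, angles in rad, forces in N, time in s.
With the tool pointing down it reaches from about 0.3 to 0.875 m from the base axis. Payload 6.4 kg.
Tool frame: the origin (TCP) lies midway between the tips of the shut fingers; the grasp point (between the pads) lies 19 mm behind it; z points along the fingers, y is the direction in which the jaws open and shut (so a half turn about z gives the same grasp; the last joint's range is limited). The gripper opens to 85 mm and grips with 20 to 120 N. Pads are 22 mm wide; open, the fingers measure 114 mm over their backs; the gripper's body (76 mm by 85 mm) begins 54 mm behind the grasp point. The pads swing forward as they close: fully open they stand 13 mm farther back than shut.
Start: joints at [0.935, 0.181, 1.607, -0, 1.354, -0.206], TCP at [0.24, 0.523, 0.231] pointing down, gripper open.
Joint ranges: [-2.99, 2.99], [-0.89, 2.07], [0.3, 2.58], [-1.14, 4.28], [0, 2.63], [-3.12, 3.12]. Speed limits (rad/s): [2.57, 2.57, 3.01, 3.14, 3.14, 3.14].

## Interface

Orientations are given as a unit quaternion [w, x, y, z].
In Python, from bench import ctrl gives the robot as it stands. The module is installed in compiled form; this text tells all that it offers.
- The arm moves only by the tool arm_command, never from a script. Its argument "plan" is one flat list of numbers, 4 for each row, row after row: the shift along the tool's x, y, z in mm, then the turn about the tool's z in rad. A call has 1 to 20 rows; each row shifts and turns the commanded pose from where the row before left it, along the tool's axes as they then stand; what a row does not reach is not made up. A row lasts 1/10 s, in which the tool goes at most 50 mm and 8.59 degrees, less where a joint would pass 70% of its speed; a pose out of reach is approached as far as the arm can. A call is refused whole if a number of a shift passes 50 or a number of a turn 0.15, either way. A call with a gripper value outside its range is refused whole. "grip" is the opening, from 0 (shut) to 1 (fully open), set as the call begins (left out, the last holds). The fingers move at their own pace and stop on an object; the grip force is fixed at half the most. Time passes only in rows, so rows that do not move let the fingers close. It gives the time, the measured TCP pose, the force and the opening at its end, in the units of the state.
- ctrl.get_obs(): the state, without advancing time (a new reading comes with each control period).
- ctrl.camera(name): name is "scene" or "top" or "wrist"; returns a dict with "color" (480x640x3 uint8, red, green, blue), "camera_matrix" (3x3 intrinsics, pixels), "k1" (the pictures are not rectified: a ray, as slopes to the right and down, at radius r is drawn at 1 + k1 r^2 times it, then the intrinsics apply), "eye" and "attitude" of the camera in the world; the wrist camera has in their place "T_tool_cam" (4x4, takes a point from camera to tool coordinates, whose origin is the TCP and whose axes are the flange's). Camera axes: x right, y up, looking along -z (the intrinsics and any distortion apply to the point x, -y, -z); pixel columns grow to the right and rows downward; lengths in m; the calibration is good to about 2 mm. A picture is of the moment at which its call begins: read the wrist's pose just before it. There is no depth.
- ctrl.hand_in(): hands the job in, once; it reports no verdict.
The state is a dict: "time_s": time; "q": joint angles; "dq": joint speeds; "joint_efforts": joint torques, N m; "eef_pos": TCP position; "eef_rot": TCP orientation; "wrist_force": force on the tool from outside, world axes, zero at the start; "torque": the same for the moment, N m; "opening": opening from 0.0 (shut) to 1.0 (fully open).
Only numpy, scipy, OpenCV 4.12 (cv2) and the standard library are available. Lean on these libraries where they do the work, as an engineer would, in place of code of your own. Each camera call takes 0.05 s, during which the arm holds its last target. There are 200 camera calls.

## Working session

There is one attempt and no reset: what is moved stays moved. The work goes in short steps, Python scripts to look and compute and a tool call to move; the robot and the scene stay as the last step left them, time stands still between calls to the robot, and variables do not carry over. Pictures are saved under pics/ and viewed, about 8 in all and at most 12, crops included, and the job is handed in when it is done.

Besides the shell and the picture viewer there is one more tool, called after "Emit:" as name(argument=value, ...) on one line, values as JSON. arm_command: Moves the arm, as the interface text tells. Its arguments: {"type":"object","properties":{"plan":{"type":"array","items":{"type":"number"}},"grip":{"type":"number"}},"required":["plan"]}

```bash
mkdir -p pics; cat > h.py <<'E'
import numpy as np, cv2
from bench import ctrl
from scipy.spatial.transform import Rotation as R
def snap(n,f):
    c=ctrl.camera(n); cv2.imwrite('pics/'+f,c['color'][:,:,::-1]); return c
E
python3 - <<'E'
from h import *
import pickle
o=ctrl.get_obs(); print(o['eef_pos'],o['eef_rot'],o['time_s'],o['wrist_force'])
d={}
for n in('scene','top'):
    c=snap(n,n+'0.png'); d[n]={k:v for k,v in c.items() if k!='color'}; print(d[n])
pickle.dump(d,open('cal.pkl','wb'))
E
```

```text
[0.23924557 0.52226467 0.23038736] [-3.55357878e-04  2.13242410e-01  9.76998932e-01 -7.96484121e-04] 0.0 [ 0.09020267  0.11285468 -0.72150268]
{'camera_matrix': array([[562.56220508,   0.        , 317.56500953],
       [  0.        , 562.56220508, 237.09553545],
       [  0.        ,   0.        ,   1.        ]]), 'k1': -0.04175933785441532, 'eye': array([ 0.01903344, -0.43386697,  0.89720351]), 'attitude': array([ 0.828072  ,  0.31715002, -0.15707643, -0.43478687])}
{'camera_matrix': array([[466.34905949,   0.        , 324.89989142],
       [  0.        , 466.34905949, 244.80315075],
       [  0.        ,   0.        ,   1.        ]]), 'k1': -0.11879031698749869, 'eye': array([ 0.49639823, -0.0241602 ,  0.98771845]), 'attitude': array([-0.70462314, -0.05169996,  0.04208556,  0.70644331])}
```

View pics/top0.png

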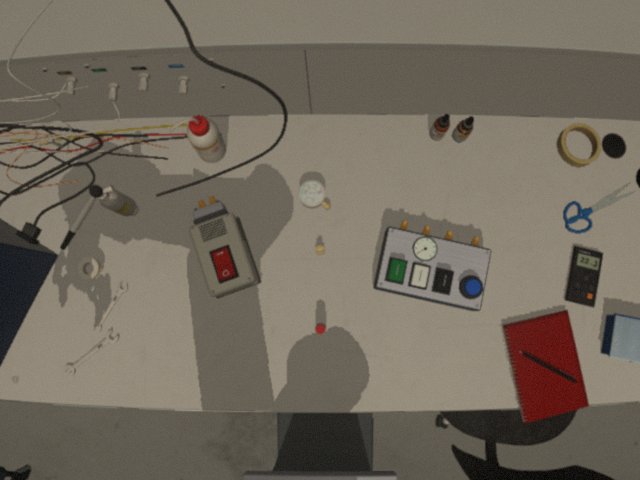

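View pics/scene0.png

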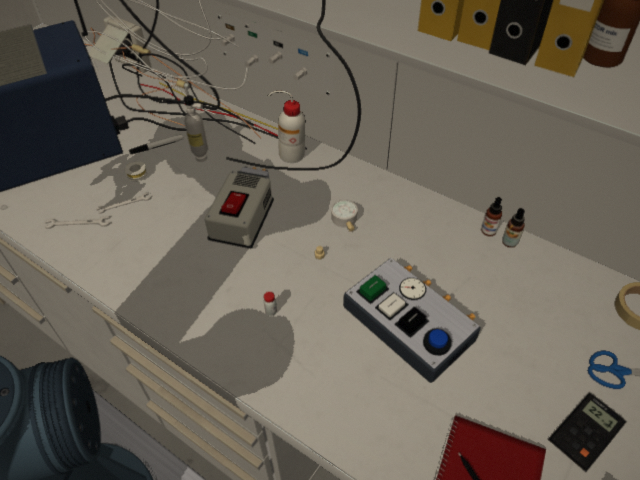

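The top view shows the pump on the left, with its rocker near (222,265), and the selector on the right: green (397,271), white (421,275), black (443,280), blue (471,287). The loose items lie between them, at (320,328), (320,246) and (313,193). Next I'll localise by colour segmentation.

```bash
cat >> h.py <<'E'
import pickle
def ray(c,uv):
    K=c['camera_matrix'];d=cv2.undistortPoints(np.array([[uv]],float),K,np.array([c['k1'],0,0,0.]))[0,0]
    q=np.array(c['attitude']);v=R.from_quat(np.r_[q[1:],q[0]]).apply([d[0],-d[1],-1]);return np.array(c['eye']),v
def atz(c,uv,z):
    e,v=ray(c,uv);return e+v*(z-e[2])/v[2]
E
python3 - <<'E'
from h import *
d=pickle.load(open('cal.pkl','rb'))
def cent(n,box,f):
    im=cv2.imread(f'pics/{n}0.png').astype(int);x0,y0,x1,y1=box;b,g,r=[im[y0:y1,x0:x1,i] for i in range(3)]
    m=f(r,g,b);ys,xs=np.nonzero(m);return (xs.mean()+x0,ys.mean()+y0),m.sum()
red=lambda r,g,b:(r>70)&(r>2*g)
blu=lambda r,g,b:(b>90)&(b>2*r)
gre=lambda r,g,b:(g>1.6*r)&(g>40)
whi=lambda r,g,b:(r>185)&(g>180)
T={'rocker':(red,.088,(205,240,240,290),(215,185,255,220)),'blue':(blu,.077,(455,270,490,305),(415,320,460,360)),
'green':(gre,.072,(380,250,412,290),(350,270,392,305)),'white':(whi,.064,(410,262,432,290),(376,290,408,320)),'vial':(red,.052,(310,318,330,338),(260,288,278,300))}
for k,(f,z,b1,b2) in T.items():
    for n,b in(('top',b1),('scene',b2)):
        uv,s=cent(n,b,f);print(k,n,np.round(uv,1),s,atz(d[n],uv,z).round(4))
for k,uv,z in(('black',(443,280),.072),('adapter',(320,246),.024),('gauge',(313,193),.03),('pumpportL',(200,203),.05),('pumpportR',(213,201),.05)):
    print(k,atz(d['top'],uv,z).round(3))
a=cv2.imread('pics/top0.png');A=cv2.resize(a[190:310,175:275],None,fx=4,fy=4,interpolation=cv2.INTER_CUBIC);B=cv2.resize(a[210:330,370:500][:,:100*13//10],None,fx=3,fy=4,interpolation=cv2.INTER_CUBIC)
cv2.imwrite('pics/crop0.png',np.hstack([A,B]))
E
```

```text
rocker top [223.  263.4] 418 [0.5805 0.1872 0.088 ]
rocker scene [233.2 201.4] 233 [0.5807 0.1842 0.088 ]
blue top [472.8 286.8] 178 [ 0.5338 -0.3022  0.077 ]
blue scene [437.9 337.3] 212 [ 0.5349 -0.3044  0.077 ]
green top [396.5 270.1] 289 [ 0.568  -0.1526  0.072 ]
green scene [371.7 287. ] 326 [ 0.5652 -0.1563  0.072 ]
white top [nan nan] 0 [nan nan nan]
white scene [nan nan] 0 [nan nan nan]
vial top [319.9 328.8] 64 [ 0.4532 -0.0012  0.052 ]
vial scene [268.7 295.8] 70 [ 0.4548 -0.0037  0.052 ]
black [ 0.548 -0.244  0.072]
adapter [ 0.623 -0.001  0.024]
gauge [0.735 0.014 0.03 ]
pumpportL [0.71  0.248 0.05 ]
pumpportR [0.714 0.221 0.05 ]<stdin>:5: RuntimeWarning: Mean of empty slice.
  ret = ret.dtype.type(ret / rcount)
```

View pics/crop0.png

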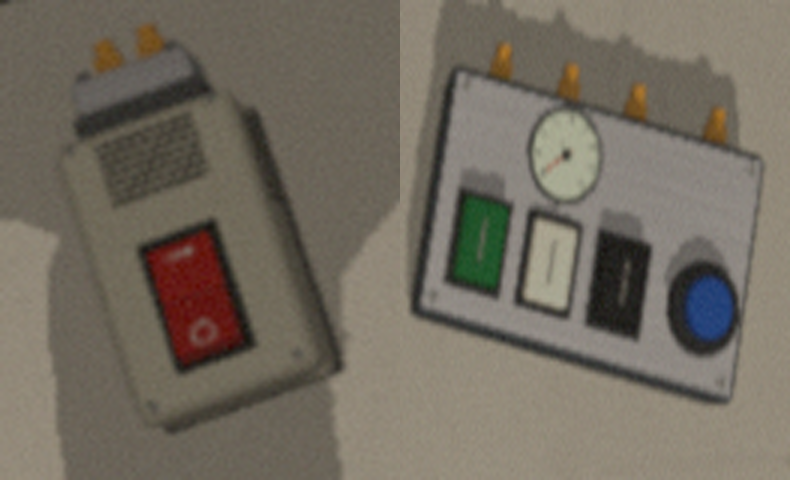

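Crop: the off-end ring is at (203,333), which is top pixel (225.7,273.2). The bar mark is at crop (178,253), so pump yaw is about 17.5°. Selector yaw is about -12°. The white key is visibly lower, with no shadow. I'll close the gripper and turn to align with the pump.

Emit:
arm_command(plan=[0, 0, 0, -0.145, 0, 0, 0, -0.145, 0, 0, 0, -0.145, 0, 0, 0, -0.145, 0, 0, 0, -0.145, 0, 0, 0, 0], grip=0)

```text
time_s: 0.7
eef_pos: [0.2394, 0.5225, 0.2308]
eef_rot: [-0.0, -0.148, 0.989, -0.0]
wrist_force: [-0.8, 0.5, 0.3]
opening: 0.001
```

```bash
cat >> h.py <<'E'
def to(p,yaw):
    o=ctrl.get_obs();q=o['eef_rot'];M=R.from_quat(np.r_[q[1:],q[0]]).as_matrix()
    y=np.degrees(np.arctan2(M[1,1],M[0,1]))-90
    print('tcp',o['eef_pos'].round(4),'t',o['time_s'],'F',o['wrist_force'].round(1),'open',o['opening'],'yaw',y.round(1))
    print('shift mm',(M.T@(np.array(p)-o['eef_pos'])*1000).round(1),'turn',np.radians(y-yaw).round(3))
E
python3 - <<'E'
from h import *
d=pickle.load(open('cal.pkl','rb'))
print(atz(d['top'],(225.7,273.2),.093),atz(d['top'],(219.5,253.2),.088))
to([.560,.180,.14],17.5)
E
```

```text
[0.56105725 0.18020543 0.093     ] [0.60066688 0.19464412 0.088     ]
tcp [0.2394 0.5225 0.2308] t 0.7 F [-0.8  0.5  0.3] open 0.0010626378271592193 yaw 17.0
shift mm [-206.6 -421.2   90.9] turn -0.009
```

Emit:
arm_command(plan=[-17, -35, 0, 0, -17, -35, 0, 0, -17, -35, 0, 0, -17, -35, 0, 0, -17, -35, 0, 0, -17, -35, 0, 0, -17, -35, 5, 0, -17, -35, 5, 0, -17, -35, 10, 0, -17, -35, 10, 0, -17, -35, 10, 0, -17, -35, 10, 0, 0, 0, 0, 0, 0, 0, 0, 0])

```text
time_s: 2.1
eef_pos: [0.5568, 0.1795, 0.1805]
eef_rot: [-0.001, -0.145, 0.989, 0.0]
wrist_force: [-0.1, -0.5, 0.1]
opening: 0.003
```

```bash
python3 - <<'E'
from h import *
to([.561,.180,.10],18)
c=snap('wrist','w1.png');print(c['camera_matrix'],c['k1'],c['T_tool_cam'])
E
```

```text
tcp [0.5568 0.1795 0.1805] t 2.1 F [-0.1 -0.5  0.1] open 0.003045288204612393 yaw 16.6
shift mm [-4.3 -0.7 80.5] turn -0.024
[[331.08550015   0.         318.72935534]
 [  0.         331.08550015 249.91737744]
 [  0.           0.           1.        ]] -0.03479595364135913 [[ 1.44479067e-04  9.56662499e-01  2.91198972e-01  7.43865298e-02]
 [ 9.99999987e-01 -1.57965977e-04  2.28059226e-05 -6.82344706e-04]
 [ 6.78171011e-05  2.91198965e-01 -9.56662510e-01 -1.44224987e-01]
 [ 0.00000000e+00  0.00000000e+00  0.00000000e+00  1.00000000e+00]]
```

View pics/w1.png

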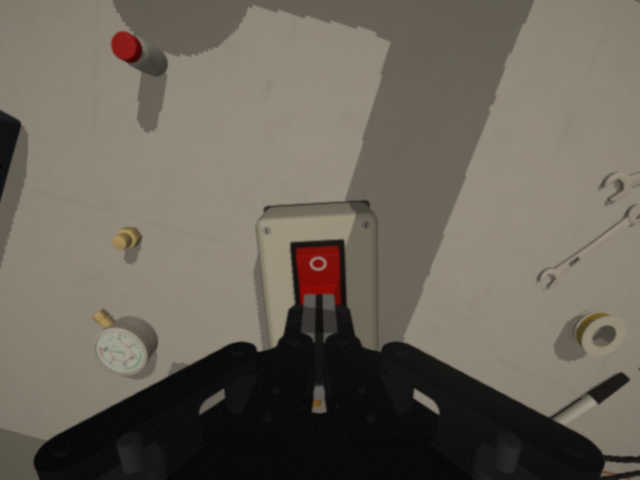

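The wrist view shows the ring at (318,264), the tips at about (318,300), and the rocker centred left to right.

```bash
cat >> h.py <<'E'
def wz(c,o,uv,z):
    q=o['eef_rot'];M=R.from_quat(np.r_[q[1:],q[0]]).as_matrix();T=c['T_tool_cam']
    d=cv2.undistortPoints(np.array([[uv]],float),c['camera_matrix'],np.array([c['k1'],0,0,0.]))[0,0]
    v=M@T[:3,:3]@[d[0],-d[1],-1];e=o['eef_pos']+M@T[:3,3];return e+v*(z-e[2])/v[2]
E
python3 - <<'E'
from h import *
o=ctrl.get_obs();c=ctrl.camera('wrist')
for z in(.09,.095):print(wz(c,o,(318,264),z))
to([.560,.180,.105],17.5)
E
```

```text
[0.56466714 0.18154294 0.09      ]
[0.56298727 0.18104688 0.095     ]
tcp [0.5564 0.1809 0.1813] t 2.2 F [ 0.7  0.8 -0.5] open -0.0028771875148607823 yaw 16.8
shift mm [-3.3 -1.9 76.3] turn -0.012
```

Emit:
arm_command(plan=[-2, -0.5, 20, -0.01, -2, -0.5, 20, 0, 0, 0, 20, 0, 0, 0, 15, 0, 0, 0, 0, 0, 0, 0, 2, 0, 0, 0, 2, 0, 0, 0, 0, 0])

```text
time_s: 3.0
eef_pos: [0.5616, 0.1806, 0.1031]
eef_rot: [0.001, -0.152, 0.988, -0.0]
wrist_force: [0.5, -0.3, 0.5]
opening: -0.001
```

Emit:
arm_command(plan=[0, 0, 2, 0, 0, 0, 2, 0, 0, 0, 0, 0])

```text
time_s: 3.3
eef_pos: [0.5609, 0.1804, 0.0981]
eef_rot: [-0.0, -0.152, 0.988, -0.0]
wrist_force: [-0.0, 0.1, 1.2]
opening: 0.003
```

Emit:
arm_command(plan=[0, 0, 2, 0, 0, 0, 2, 0, 0, 0, 0, 0])

```text
time_s: 3.6
eef_pos: [0.5608, 0.1804, 0.0938]
eef_rot: [-0.0, -0.152, 0.988, 0.0]
wrist_force: [-0.1, 1.1, 0.3]
opening: -0.006
```

Emit:
arm_command(plan=[0, 0, 2, 0, 0, 0, 1, 0, 0, 0, 0, 0])

```text
time_s: 3.9
eef_pos: [0.5612, 0.1805, 0.0921]
eef_rot: [0.0, -0.152, 0.988, -0.0]
wrist_force: [-3.0, -0.8, 6.6]
opening: -0.0
```

Emit:
arm_command(plan=[0, 0, 1, 0, 0, 0, 1, 0, 0, 0, 0, 0])

```text
time_s: 4.2
eef_pos: [0.561, 0.1804, 0.0891]
eef_rot: [-0.0, -0.152, 0.988, -0.0]
wrist_force: [-0.2, -0.8, 1.6]
opening: 0.002
```

Emit:
arm_command(plan=[0, 0, 1.5, 0, 0, 0, 1.5, 0, 0, 0, 0, 0])

```text
time_s: 4.5
eef_pos: [0.5608, 0.1805, 0.0857]
eef_rot: [-0.0, -0.152, 0.988, 0.0]
wrist_force: [-0.4, -0.5, 0.1]
opening: -0.0
```

Snapped, with no resistance. I'll retreat and look.

Emit:
arm_command(plan=[0, 0, -30, 0, 0, 0, -40, 0, 0, 0, -20, 0, 0, 0, 0, 0])

```text
time_s: 4.9
eef_pos: [0.5636, 0.1808, 0.1804]
eef_rot: [0.004, -0.152, 0.988, -0.0]
wrist_force: [1.1, 0.1, 0.1]
opening: -0.008
```

```bash
python3 - <<'E'
from h import *
c=snap('wrist','w2.png')
a=cv2.imread('pics/w1.png')[180:330,220:420];b=cv2.imread('pics/w2.png')[180:330,220:420]
cv2.imwrite('pics/w12.png',cv2.resize(np.hstack([a,b]),None,fx=2,fy=2))
to([.546,-.248,.16],-12.1)
E
```

```text
tcp [0.5622 0.1807 0.1779] t 4.95 F [-0.7 -0.9  0.1] open 0.00038188389267659954 yaw 17.5
shift mm [ 144.4 -404.    17.7] turn 0.516
```

View pics/w12.png

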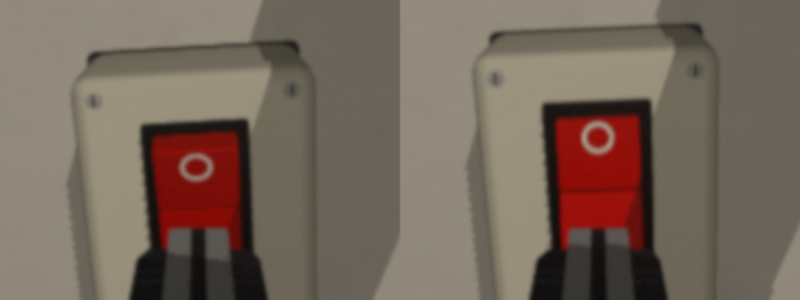

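The crop pair shows the off end before, tilted with the ring foreshortened at (196,167), and after, lying down with a round ring at (597,137) and the crease visible. The pump is off. Next I'll travel high to the selector.

Emit:
arm_command(plan=[14.5, -40, 0, 0, 14.5, -40, 0, 0, 14.5, -40, 0, 0, 14.5, -40, 0, 0, 14.5, -40, 0, 0, 14.5, -40, 0, 0, 14.5, -40, 0, 0, 14.5, -40, 0, 0, 14, -42, 0, 0, 14, -42, 0, 0, 0, 0, 0, 0.13, 0, 0, 0, 0.13, 0, 0, 0, 0.13, 0, 0, 0, 0.126, 0, 0, 0, 0])

```text
time_s: 6.45
eef_pos: [0.5441, -0.2475, 0.1741]
eef_rot: [-0.001, 0.106, 0.994, 0.001]
wrist_force: [-1.3, 0.6, -0.3]
opening: -0.0
```

```bash
python3 - <<'E'
from h import *
o=ctrl.get_obs();c=snap('wrist','w3.png');pickle.dump((o,{k:v for k,v in c.items() if k!='color'}),open('w3.pkl','wb'))
to([.546,-.248,.08],-12.1)
E
```

```text
tcp [ 0.5443 -0.2476  0.1744] t 6.5 F [-0.   0.7  0.6] open 7.244876527040323e-05 yaw -11.9
shift mm [-2.  -0.2 94.4] turn 0.003
```

View pics/w3.png

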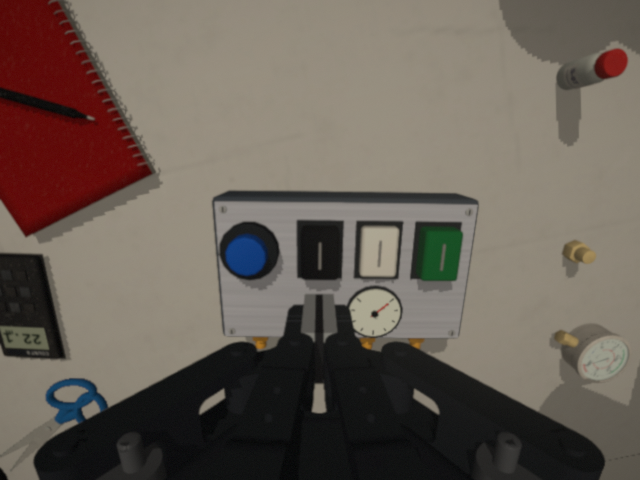

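The wrist view shows the selector square in frame: black key at about (321,253) with its mark at (320,256), blue (249,256), white (380,250), green (442,254).

```bash
python3 - <<'E'
from h import *
o,c=pickle.load(open('w3.pkl','rb'))
im=cv2.imread('pics/w3.png').astype(int);b,g,r=im[:,:,0],im[:,:,1],im[:,:,2]
def cc(m,box):
    x0,y0,x1,y1=box;ys,xs=np.nonzero(m[y0:y1,x0:x1]);return xs.mean()+x0,ys.mean()+y0
B=cc((b>90)&(b>2*r),(215,215,285,285));G=cc((g>1.6*r)&(g>40),(405,215,475,290))
print(B,wz(c,o,B,.077),G,wz(c,o,G,.072),wz(c,o,(320.5,253),.072))
E
```

```text
(np.float64(244.94017094017093), np.float64(255.4837606837607)) [ 0.53561043 -0.30416177  0.077     ] (np.float64(438.1722440944882), np.float64(252.60531496062993)) [ 0.56655558 -0.15715721  0.072     ] [ 0.54740528 -0.24739329  0.072     ]
```

Both measurements agree: black is at (0.5465, -0.248) and blue at (0.535, -0.304).

Emit:
arm_command(plan=[-2, 0, 30, 0, 0, 0, 30, 0, 0, 0, 25, 0, 0, 0, 12, 0, 0, 0, 0, 0, 0, 0, 0, 0])

```text
time_s: 7.1
eef_pos: [0.5475, -0.2488, 0.0799]
eef_rot: [0.0, 0.105, 0.995, -0.0]
wrist_force: [0.2, 0.2, 0.0]
opening: -0.004
```

Emit:
arm_command(plan=[0, 0, 3, 0, 0, 0, 3, 0, 0, 0, 3, 0, 0, 0, 0, 0])

```text
time_s: 7.5
eef_pos: [0.5477, -0.2489, 0.0708]
eef_rot: [0.001, 0.105, 0.994, -0.0]
wrist_force: [0.7, -0.3, 2.6]
opening: -0.002
```

Emit:
arm_command(plan=[0, 0, 2, 0, 0, 0, 2, 0, 0, 0, 0, 0])

```text
time_s: 7.8
eef_pos: [0.5473, -0.2488, 0.0664]
eef_rot: [0.0, 0.105, 0.994, -0.0]
wrist_force: [1.5, -0.5, 0.9]
opening: -0.003
```

Emit:
arm_command(plan=[0, 0, 1.5, 0, 0, 0, 1.5, 0, 0, 0, 0, 0])

```text
time_s: 8.1
eef_pos: [0.547, -0.2485, 0.063]
eef_rot: [-0.0, 0.105, 0.994, 0.0]
wrist_force: [0.0, -0.1, 3.1]
opening: -0.001
```

Emit:
arm_command(plan=[0, 0, 1, 0, 0, 0, 1, 0, 0, 0, 0, 0])

```text
time_s: 8.4
eef_pos: [0.5471, -0.2486, 0.0627]
eef_rot: [-0.0, 0.105, 0.994, -0.0]
wrist_force: [-4.9, 2.8, 13.2]
opening: 0.0
```

At the stop with 13 N. I'll lift and check.

Emit:
arm_command(plan=[0, 0, -15, 0, 0, 0, -40, 0, 0, 0, -40, 0, 0, 0, -16, 0, 0, 0, 0, 0, 0, 0, 0, 0])

```text
time_s: 9.0
eef_pos: [0.5465, -0.2481, 0.1714]
eef_rot: [-0.001, 0.105, 0.994, 0.0]
wrist_force: [-0.1, 0.3, -1.0]
opening: 0.001
```

```bash
python3 - <<'E'
from h import *
c=snap('wrist','w4.png')
a=cv2.imread('pics/w3.png')[180:340,200:480];b=cv2.imread('pics/w4.png')[180:340,200:480]
cv2.imwrite('pics/w34.png',cv2.resize(np.vstack([a,b]),None,fx=1.8,fy=1.8))
to([.535,-.304,.10],-12.1)
E
```

```text
tcp [ 0.546  -0.2478  0.1704] t 9.05 F [ 0.1  0.1 -0.6] open 0.0008466276191409918 yaw -12.1
shift mm [ -1.2 -57.4  70.3] turn 0.0
```

View pics/w34.png

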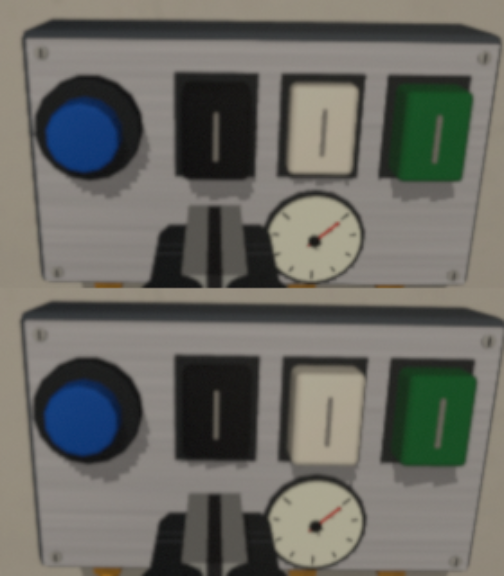

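After pressing, the white key (328,415) stands raised with a shadow, black (216,410) sits low, and green is unchanged. Now the flush button.

Emit:
arm_command(plan=[-1, -29, 0, 0, 0, -28.5, 0, 0, 0, 0, 30, 0, 0, 0, 30, 0, 0, 0, 25, 0, 0, 0, 5, 0, 0, 0, 0, 0, 0, 0, 0, 0])

```text
time_s: 9.85
eef_pos: [0.5363, -0.3051, 0.0827]
eef_rot: [0.0, 0.105, 0.994, -0.0]
wrist_force: [0.1, 0.1, -0.2]
opening: 0.001
```

Emit:
arm_command(plan=[0, 0, 3, 0, 0, 0, 3, 0, 0, 0, 2, 0, 0, 0, 0, 0])

```text
time_s: 10.25
eef_pos: [0.5364, -0.3053, 0.0748]
eef_rot: [0.001, 0.105, 0.994, -0.0]
wrist_force: [-0.1, -0.4, 1.7]
opening: -0.0
```

Emit:
arm_command(plan=[0, 0, 2, 0, 0, 0, 2, 0, 0, 0, 1, 0, 0, 0, 0, 0, 0, 0, 0, 0])

```text
time_s: 10.75
eef_pos: [0.5365, -0.3053, 0.0701]
eef_rot: [0.001, 0.105, 0.994, -0.0]
wrist_force: [-0.4, 0.4, 5.3]
opening: -0.002
```

Emit:
arm_command(plan=[0, 0, 1, 0, 0, 0, 0.5, 0, 0, 0, 0, 0, 0, 0, 0, 0])

```text
time_s: 11.15
eef_pos: [0.5365, -0.3054, 0.07]
eef_rot: [0.001, 0.105, 0.994, -0.0]
wrist_force: [-4.1, 3.8, 15.1]
opening: 0.002
```

The button is on its stop at 15 N. One last look before handing in.

```bash
python3 - <<'E'
from h import *
c=snap('wrist','w5.png');snap('top','t5.png')
a=cv2.resize(cv2.imread('pics/w5.png'),(400,300));b=cv2.imread('pics/t5.png')[150:350,180:500];b=cv2.resize(b,(400,250))
cv2.imwrite('pics/end.png',np.vstack([a,b]));to([.5365,-.3054,.07],-12.1)
E
```

```text
tcp [ 0.5366 -0.3054  0.07  ] t 11.25 F [-4.5  1.9 15.5] open -0.0009249627640332678 yaw -12.1
shift mm [ 0.1 -0.   0. ] turn 0.001
```

View pics/end.png

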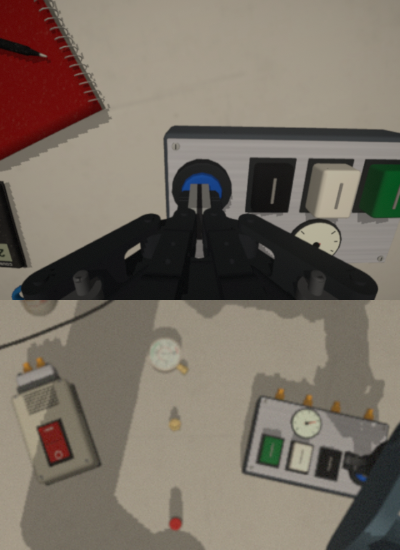

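The fingertips hold the blue button down (200,185). Black is low, white and green are raised, and the vial, adapter and gauge haven't moved.

```bash
python3 -c "
from bench import ctrl
print(ctrl.hand_in())"
```

```text
the job is handed in; nothing more can be done
None
```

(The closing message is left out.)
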